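Put the wrench away and close the tool case

ROBOT

A 6-joint arm with a two-finger parallel gripper is mounted at the origin on a cart in front of the work surface, level with it; the furniture and walls round the work are solid. World frame = base frame: x ahead of the robot, y to its left, z up, the work surface at z = 0. Lengths are in m, angles in rad, forces in N, time in s.
With the tool pointing down it reaches from about 0.325 to 0.9 m from the base axis. Payload 6.1 kg.
Tool frame: the origin (TCP) lies midway between the tips of the shut fingers; the grasp point (between the pads) lies 19 mm behind it; z points along the fingers, y is the line along which they close (so a half turn about z gives the same grasp; the last joint's range is limited). The gripper opens to 85 mm and grips with 20 to 120 N. Pads are 22 mm wide; open, the fingers measure 114 mm over their backs; the gripper's body (76 mm by 85 mm) begins 54 mm behind the grasp point. The pads swing forward as they close: fully open they stand 13 mm farther back than shut.
Start: joints at [-1.43, 0.22, 1.526, -0, 1.395, -0.126], TCP at [0.165, -0.603, 0.231] pointing down, gripper open.
Joint ranges: [-2.98, 2.98], [-0.91, 2.08], [0.09, 2.57], [-1.24, 4.39], [0.2, 2.65], [-2.68, 2.68]. Speed limits (rad/s): [2.57, 2.57, 3.01, 3.14, 3.14, 3.14].

INTERFACE

Orientations are given as [roll, pitch, yaw] about the fixed x, y, z axes, in that order (R = Rz(yaw) Ry(pitch) Rx(roll)).
In Python, from plant import movep, move_l, set_joints, gripper_to, hold, inverse_kinematics, observe, get_image, get_calibration, Unreachable, job_done gives the robot as it stands. Calls block until the motion is done:
- movep(position, orientation): joint-space move of the TCP to a pose.
- move_l(position, feed=0.15, rotation=None, max_force=None): straight line of the TCP; rotation=None keeps the orientation; feed is the mean speed in m/s. With max_force (N) it stops when the force on the tool has changed by that much, and returns True; else False.
- set_joints(angles): joint-space move.
- gripper_to(opening, f_grip=None): finger opening in m; f_grip is the grip in N (None keeps the last); returns when the fingers have stopped.
- hold(seconds).
- inverse_kinematics(position, orientation): joint angles nearest the present ones, or None.
- observe(): the state.
- get_image(name): name is "scene" or "top" or "wrist"; returns (picture, depth): 420x560x3 uint8, red, green, blue; 420x560 float32, m along the optical axis (not along the pixel's ray), 0 where there is no reading.
- get_calibration(name): a dict with "intrinsics" (3x3 intrinsics, pixels), "world_from_camera" (4x4, takes a point from camera to world coordinates). Camera axes: x right, y down, z forward; pixel columns grow to the right and rows downward; lengths in m; the calibration is good to about 2 mm. A picture is of the moment at which its call begins: read the wrist's pose just before it. get_calibration takes no time and is no camera call; for the wrist camera it gives the pose at the moment of the call.
A pose or a line that the arm cannot do raises Unreachable and nothing moves.
- job_done(): hands the job in; it is judged then, once.
The state is a dict: "time_s": time; "q": joint angles; "joint_velocities": joint speeds; "joint_torque": joint torques, N m; "eef_pos": TCP position; "tcp_rot": TCP orientation; "ft_force": force on the tool from outside, world axes, zero at the start; "torque": the same for the moment, N m; "opening": finger opening in m; "grasp_force": force on a finger pad.
Only numpy, scipy, OpenCV 4.12 (cv2) and the standard library are available. Lean on these libraries where they do the work, as an engineer would, in place of code of your own. Each camera call takes 0.05 s, during which the arm holds its last target. There are 200 camera calls.

TASK

Put the small open-ended wrench away: lay it flat in the wide, empty front bay of the open tool case, without dropping it. Then lower the case's hinged lid gently, without letting it slam, until it is fully closed. Leave the pen in the case and everything else on the bench where they are.

Things in the scene. Friction and masses are not known exactly. Their poses are not given: they have to be found in the camera images.
- case: Grey painted tool case, fixed: 104 (x) x 146 (y) x 30 mm high without the lid; walls and floor 4 mm. Origin: centre of its underside; +x points to the hinge, away from the robot. A divider along y, 12 mm high above the floor, stands at x = 26 to 29 mm. The wide front bay (x -48 to 26 mm, y -69 to 69 mm) is empty, the narrow back bay holds a grey pen.
- case_lid (a joint): Lid angle, rad: 0 fully closed, grows as it opens; about 1.57 stands upright; stop at 1.75. It starts standing open. The hinge is stiff: the lid stays where it is left, and takes about 2 to 4 N at its free edge to move.
- lid_hinge (a point): On the hinge axis, mid-width, at the case's far rim: 55 mm behind the case's origin and 30 mm above its underside; its axes are those of the case, and the axis of the hinge is its y. The lid is a flat grey panel 104 x 146 x 6 mm.
- lid_tab (a point): Middle of the black pull tab at mid-width of the lid's free edge, 128 mm from the hinge axis. The tab is 14 mm wide (along y), 8 mm thick and stands 34 mm out from the panel's edge. Closed, it points to the robot, 34 mm above the bench; open, up. Its x axis runs along the panel towards the hinge, its z axis out of the lid's outer face.
- front_bay (a point): Centre of the floor of the empty front bay (74 mm along x, 138 mm along y), 4 mm above the bench; axes as the case's. The case's rim is 26 mm above this floor.
- wrench: Plain steel wrench lying flat: 123 mm long along its y, 24 mm wide at the jaws along its x, 8 mm thick (12 mm shank visible, but solid to the touch over the full 24 mm width along all its length). Origin: centre of its underside.
- pen_black: Black pen lying on the bench beyond the wrench, 130 mm along its y, 9 mm thick; leave alone. Origin: its underside at mid-length.
- pen_grey: Dark grey pen lying in the narrow back bay of the case, 130 mm along its y, 9 mm thick; leave it there. Origin: its underside at mid-length.
- timer: Small white timer, 58 x 62 x 20 mm; leave alone. Origin: centre of its underside.
- beaker: Small glass beaker, 45 mm across, 56 mm high; leave alone. Origin: centre of its underside.

How it is judged:
On the way:
1. the wrench lies flat in the front bay, let go, with the lid still up (x of wrench in the frame of case between -0.04 and 0.018 m and y of wrench in the frame of case between -0.02 and 0.02 m and z of wrench in the frame of case between 0 and 0.016 m and angle between the z axis of wrench and the z axis of case, either way round below 0.08 rad and contact force between the fingers and wrench below 0.05 N and linear speed of wrench below 0.03 m/s and value of joint case_lid above 1 rad), for 0.2 s.
At the end, for the whole second after the job is handed in: Lid shut (within 0.04 rad), at rest. Wrench flat (0.08 rad) and at rest on the front bay's floor: its origin, in the case's frame, x -40 to 18, y -20 to 20, z 0 to 16 mm. Grey pen in the back bay: x 26 to 50, z under 16 mm (x of wrench in the frame of case between -0.04 and 0.018 m and y of wrench in the frame of case between -0.02 and 0.02 m and z of wrench in the frame of case between 0 and 0.016 m and angle between the z axis of wrench and the z axis of case, either way round below 0.08 rad and value of joint case_lid below 0.04 rad and velocity of joint case_lid between -0.05 and 0.05 rad/s and linear speed of wrench below 0.03 m/s and x of pen_grey in the frame of case between 0.026 and 0.05 m and z of pen_grey in the frame of case below 0.016 m); the robot touches nothing.
It fails at once if the lid slams (closes faster than 2.5 rad/s) (velocity of joint case_lid below -2.5 rad/s).
It fails at once if the wrench is dropped (moves faster than 0.7 m/s while the fingers do not touch it) (contact force between the fingers and wrench below 0.01 N and linear speed of wrench above 0.7 m/s).
It fails at once if the black pen, the timer or the beaker is moved more than 20 mm (distance of any of pen_black, timer, beaker from where it was at the start of the episode above 0.02 m).
It also fails if it takes over 72 s, if anything falls off the work surface, if the arm or the gripper's body presses on something with over 40 N, if the wrist force passes 120 N, or if a joint passes its speed limit or range.

## Working session

There is one attempt and no reset: what is moved stays moved. The work goes in short steps, each a Python script; the robot and the scene stay as the last script left them, time stands still between calls to the robot, and variables do not carry over. Pictures are saved under pics/ and viewed, at most 10 in all, crops included, and the job is handed in when it is done.

```bash
mkdir -p pics; cat > h.py <<'E'
import numpy as np, cv2
from plant import *
def cloud(n):
    c=get_calibration(n); im,d=get_image(n); K=np.array(c["intrinsics"]); T=np.array(c["world_from_camera"])
    v,u=np.mgrid[:420,:560]
    P=np.stack([(u-K[0,2])/K[0,0]*d,(v-K[1,2])/K[1,1]*d,d],-1)@T[:3,:3].T+T[:3,3]
    P[d==0]=np.nan
    return im,P
E
python3 - <<'E'
from h import *
for n in("top","scene"):
    im,P=cloud(n); np.savez(f"{n}.npz",im=im,P=P); cv2.imwrite(f"pics/{n}.png",im[...,::-1]); print(n,np.array(get_calibration(n)["world_from_camera"]).round(3).tolist())
E
```

```text
top [[-0.248, -0.838, 0.486, -0.428], [-0.969, 0.222, -0.111, 0.239], [-0.014, -0.498, -0.867, 1.657], [0.0, 0.0, 0.0, 1.0]]
scene [[0.555, -0.391, 0.734, -0.739], [-0.832, -0.269, 0.486, -0.733], [0.007, -0.88, -0.475, 0.832], [0.0, 0.0, 0.0, 1.0]]
```

View pics/top.png

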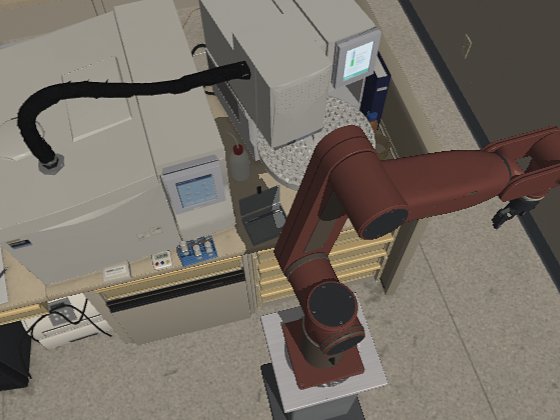

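View pics/scene.png

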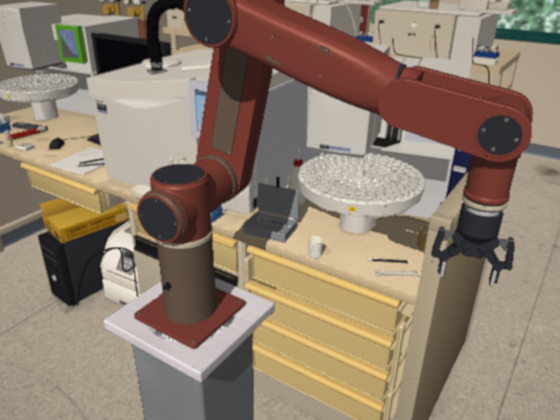

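The scene picture shows the case at about (270,215), the beaker at (316,246), the black pen at (388,261) and the wrench at (397,273). A round carousel overhangs behind them. In the top picture the arm hides part of the bench. Next I measure these points and enlarge the view.

```bash
python3 - <<'E'
from h import *
d=np.load("scene.npz");im,P=d["im"],d["P"]
for u,v in [(397,273),(385,272),(414,273),(388,261),(373,260),(405,262),(316,246),(270,215),(258,228),(280,203),(360,185),(357,220),(415,300),(440,240)]: print((u,v),P[v,u].round(3))
cv2.imwrite("pics/c1.png",cv2.resize(im[165:305,225:435,::-1],None,fx=3.8,fy=3.8,interpolation=cv2.INTER_CUBIC))
E
```

```text
(397, 273) [ 0.443 -0.379  0.009]
(385, 272) [ 0.432 -0.348  0.007]
(414, 273) [ 0.472 -0.419  0.008]
(388, 261) [ 0.499 -0.331  0.001]
(373, 260) [ 0.474 -0.293  0.004]
(405, 262) [ 0.518 -0.376  0.004]
(316, 246) [ 0.383 -0.148  0.049]
(270, 215) [0.497 0.091 0.028]
(258, 228) [0.4   0.072 0.031]
(280, 203) [0.504 0.056 0.081]
(360, 185) [ 0.562 -0.192  0.189]
(357, 220) [ 0.59  -0.182  0.052]
(415, 300) [ 0.381 -0.458 -0.012]
(440, 240) [ 0.135 -0.545  0.33 ]
```

View pics/c1.png

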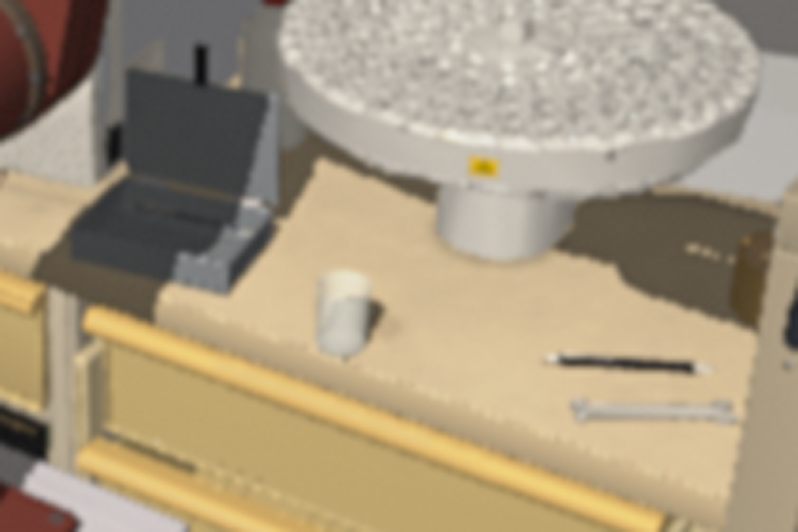

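The enlarged view shows the open case with its tab on top (crop 200,60), the beaker at (343,310), the black pen at (630,364) and the wrench at (655,411), with a side panel to its right. I check the obstacles' heights and look from the wrist camera.

```bash
python3 - <<'E'
from h import *
g={}
for n in("scene","top"):
    P=np.load(n+".npz")["P"].reshape(-1,3)
    for p in P[(P[:,0]>.3)&(P[:,0]<.8)&(abs(P[:,1])<.6)&(P[:,2]<.6)&(P[:,2]>-.05)]:
        k=(int(p[0]//.05),int(p[1]//.05)); g[k]=max(g.get(k,-9),p[2])
ys=list(range(-12,12)); print("x\\y",[y*5 for y in ys])
for x in range(6,16): print(x*5,' '.join('%4s'%(int(g[(x,y)]*1000) if (x,y) in g else '.') for y in ys))
o=observe(); print(o["tcp_rot"],o["opening"])
c=np.array(get_calibration("wrist")["world_from_camera"]); print(c.round(3).tolist())
E
```

```text
x\y [-60, -55, -50, -45, -40, -35, -30, -25, -20, -15, -10, -5, 0, 5, 10, 15, 20, 25, 30, 35, 40, 45, 50, 55]
30    .    .  152    .    .    .    .    .    .    .    .    .    .    .    .    .    .    .    .    .    .    .    .    .
35    .  260  262    3    3    3    2    6   55   57    4    6   37   38   37    9   44   84   83   50   28   30   43   45
40    .  263  265    3   11   11    4  189  191  192  185   33   41   35   41  466  465  464  465  459  454  445  437  430
45    .  267  267   13    8  187  192  191  191  192  193  196   27  142  141  467  467  468  467  464  456  448  437  431
50    .  267  267    5   12  192  192  192  191  192  198  199  197  176  143  467  467  467  466  468  455  450  440  430
55    .  265  270    5  186  197  191  191  542  555  556  554  557   13   11  468  469  468  468  466  461  450  443  433
60    .  268  268   57  193  199  190  190  555  557  557  559  556   94  108  470  469  557  581  599  599  458  451  439
65    .  267  268   58  189  198  198  197  554  557  557  556  556  523  532  540  544  559  577  586  470  464  455  444
70    .  269  280  287  123  458  478  466  552  556  556  556  555  522  530  530  465  468  465  465  470  465  459  453
75    .  265  294  296  478  477  477  477  469  557  556  557  555  554   10  469  470  472  468  471  476  471  459  451
[-3.13983042e+00 -2.09226507e-04  2.66803470e-01] 0.08523957926906889
[[0.264, -0.914, -0.309, 0.244], [-0.965, -0.251, -0.082, -0.581], [-0.002, 0.32, -0.947, 0.373], [0.0, 0.0, 0.0, 1.0]]
```

```bash
python3 - <<'E'
from h import *
move_l([.165,-.603,.42],feed=.3)
movep([.43,-.385,.38],[np.pi,0,2.08])
print(observe()["q"])
im,P=cloud("wrist"); np.savez("w1.npz",im=im,P=P); cv2.imwrite("pics/w1.png",im[...,::-1])
movep([.40,.06,.45],[np.pi,0,1.57])
print(observe()["q"],observe()["time_s"])
im,P=cloud("wrist"); np.savez("w2.npz",im=im,P=P); cv2.imwrite("pics/w2.png",im[...,::-1])
E
```

```text
[-8.67779406e-01  5.34337594e-02  1.43859318e+00 -4.16998143e-04
  1.65100018e+00 -1.37509228e+00]
[-4.79249565e-02 -3.62876662e-01  1.67800912e+00 -2.39616733e-04
  1.82672180e+00 -4.63852603e-02] 3.8833
```

View pics/w1.png

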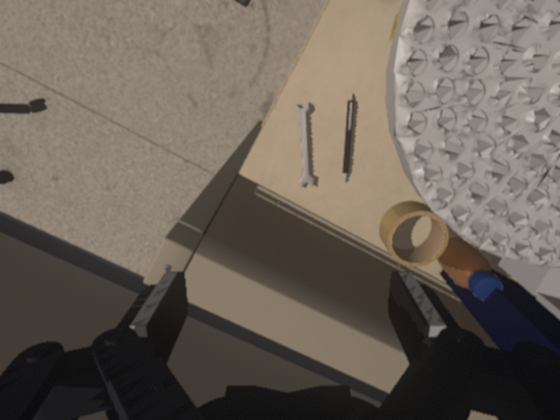

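View pics/w2.png

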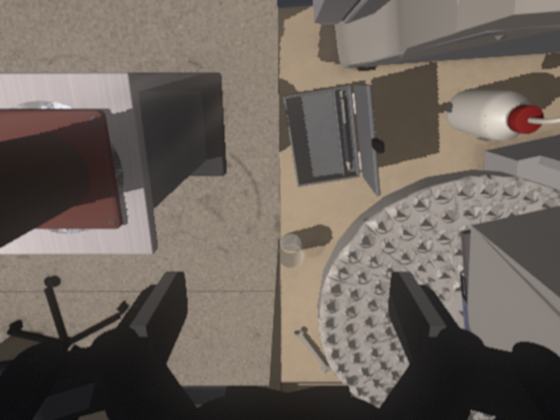

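w1 shows the wrench from (305,103) to (308,185), the pen from (351,97) to (346,180), and the carousel edge at column 390 or so. w2 shows the case with front corners (287,97) and (300,185), the upright lid with its tab at (378,146), and the beaker at (291,250). Next I fit poses from depth.

```bash
cat > m.py <<'E'
from h import *
def rect(Q):
    (c,s,a)=cv2.minAreaRect((Q[:,:2]*1000).astype(np.float32)); return np.round(c,1),np.round(s,1),round(a,1)
d=np.load("w1.npz");im,P=d["im"],d["P"]
v,u=np.mgrid[:420,:560]
bench=np.nanmedian(P[190:210,330:350,2]);print("bench",bench)
for nm,(a,b,c,e) in dict(wrench=(290,95,325,193),pen=(333,90,362,186)).items():
    m=(u>a)&(u<c)&(v>b)&(v<e)&(P[...,2]>bench+.0035)&(P[...,2]<.03)
    Q=P[m]; print(nm,rect(Q),np.median(Q[:,2]).round(4),m.sum())
d=np.load("w2.npz");im,P=d["im"],d["P"]
for p in [(289,99),(301,183),(300,94),(312,182),(320,140),(346,130),(365,140),(378,146),(374,193),(360,86),(291,243),(450,60)]: print(p,P[p[1],p[0]].round(4))
m=(u>275)&(u<395)&(v>75)&(v<200)&(P[...,1]>-.05)&(P[...,1]<.2)
Q=P[m]
for lo,hi in((.022,.036),(.04,.14),(.15,.18)):
    q=Q[(Q[:,2]>lo)&(Q[:,2]<hi)]; print(lo,hi,len(q), len(q) and rect(q))
q=Q[(Q[:,2]>.04)&(Q[:,2]<.15)]
c=q.mean(0);w,V=np.linalg.eigh(np.cov((q-c).T));print("lid c",c.round(4),"n",V[:,0].round(3),"zmax",q[:,2].max())
E
python3 m.py
```

```text
bench -0.00044293534940886836
wrench (array([ 452.1, -377.2]), array([ 21.4, 121.5]), 32.7) 0.008 630
pen (array([ 502., -338.]), array([  9.1, 128.8]), 27.8) 0.0078 515
(289, 99) [0.4019 0.1179 0.0018]
(301, 183) [ 0.4217 -0.0147  0.0272]
(300, 94) [0.4185 0.1264 0.0314]
(312, 182) [ 0.4399 -0.0129  0.0276]
(320, 140) [0.4536 0.0523 0.0014]
(346, 130) [0.4942 0.07   0.0125]
(365, 140) [0.509  0.0657 0.0908]
(378, 146) [0.5075 0.0707 0.1711]
(374, 193) [ 5.51e-01 -4.06e-02 -3.00e-04]
(360, 86) [0.497  0.1382 0.0924]
(291, 243) [ 0.4052 -0.1136  0.0488]
(450, 60) [ 6.526e-01  1.758e-01 -3.000e-04]
0.022 0.036 997 (array([456.8,  60.6]), array([107.3, 145.9]), 9.2)
0.04 0.14 1685 (array([510.5,  69.5]), array([  6.8, 145. ]), 9.3)
0.15 0.18 204 (array([522.1,  38.4]), array([18.4, 79.2]), 11.2)
lid c [0.5083 0.0729 0.1049] n [ 0.986  0.164 -0.013] zmax 0.14976452299117143
```

```bash
python3 - <<'E'
from h import *
A=np.concatenate([np.load(n+".npz")["P"].reshape(-1,3) for n in("w1","w2","scene","top")]);A=A[~np.isnan(A[:,0])]
c=np.array([.4521,-.3772]);r=np.hypot(*(A[:,:2]-c).T)
for lo,hi in((.02,.08),(.08,.14),(.14,.21),(.21,.3)):
    for nm,s in(("left",A[:,1]>-.3772),("right",A[:,1]<=-.3772)):
        m=(A[:,2]>lo)&(A[:,2]<hi)&(r>.03)&s; i=np.argsort(r[m])[[5]] if m.sum()>6 else []
        print(lo,hi,nm,r[m][i],A[m][i].round(3).tolist())
m=(A[:,2]>.05)&(A[:,2]<.5)&(A[:,0]>.3)&(A[:,0]<.7)&(A[:,1]>.15)&(A[:,1]<.4)
Q=A[m];
for z in(.05,.1,.15,.2,.3,.4):
    q=Q[(Q[:,2]>z)&(Q[:,2]<z+.05)]; print(z,[np.sort(q[(abs(q[:,0]-x)<.05)][:,1])[3:4].round(3) for x in (.35,.45,.55)])
E
```

```text
0.02 0.08 left [0.17669349] [[0.629, -0.377, 0.043]]
0.02 0.08 right [0.0905447] [[0.448, -0.468, 0.023]]
0.08 0.14 left [0.10069438] [[0.506, -0.292, 0.138]]
0.08 0.14 right [0.09226159] [[0.458, -0.469, 0.122]]
0.14 0.21 left [0.08650534] [[0.502, -0.307, 0.161]]
0.14 0.21 right [0.09216406] [[0.458, -0.469, 0.196]]
0.21 0.3 left [0.26161635] [[0.615, -0.173, 0.268]]
0.21 0.3 right [0.0868831] [[0.455, -0.464, 0.243]]
0.05 [array([0.264]), array([0.161]), array([0.159])]
0.1 [array([], dtype=float64), array([0.164]), array([0.164])]
0.15 [array([], dtype=float64), array([0.165]), array([0.164])]
0.2 [array([], dtype=float64), array([0.165]), array([0.165])]
0.3 [array([], dtype=float64), array([0.165]), array([0.165])]
0.4 [array([], dtype=float64), array([0.163]), array([0.165])]
```

```bash
python3 - <<'E'
from h import *
R=[np.pi,0,2.142]
gripper_to(.042)
movep([.4521,-.3772,.33],R)
print(move_l([.4521,-.3772,.04],feed=.2,max_force=15))
s=move_l([.4521,-.3772,-.004],feed=.03,max_force=5)
p=observe(); print(s,p["eef_pos"],p["ft_force"])
if s: move_l(np.array(p["eef_pos"])+[0,0,.002],feed=.03)
gripper_to(.0,f_grip=50)
o=observe();print(o["opening"],o["grasp_force"],o["ft_force"],o["eef_pos"],o["time_s"])
move_l(np.array(o["eef_pos"])+[0,0,.10],feed=.1)
o=observe();print(o["opening"],o["grasp_force"],o["ft_force"],o["eef_pos"],o["time_s"])
im,P=cloud("wrist"); np.savez("w3.npz",im=im,P=P); cv2.imwrite("pics/w3.png",im[...,::-1])
E
```

```text
False
True [ 0.4519622  -0.37709189 -0.00170056] [-1.1655332   1.08597833  3.85501648]
0.021701436856448954 50.173727075627305 [0.22159026 0.20157232 1.75617797] [ 4.52023829e-01 -3.77128759e-01  3.34278245e-04] 9.5333
0.02169907964088975 49.87106680870056 [-0.02117701 -1.02128057 -1.00483017] [ 0.45151876 -0.37661951  0.09935395] 10.6833
```

View pics/w3.png

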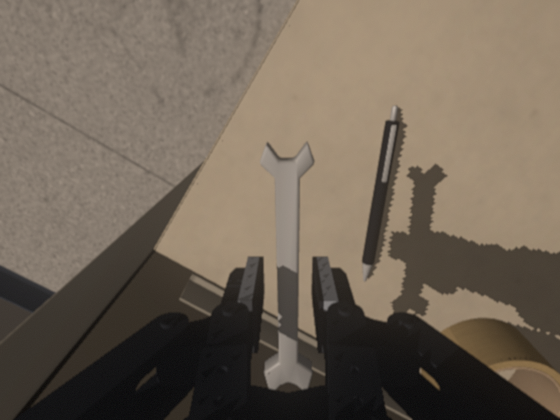

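The wrench hangs straight, held at mid-length: jaw at (288,155), far end at (287,375). Carrying it to the case.

```bash
python3 - <<'E'
from h import *
P=np.load("w3.npz")["P"]; print("ends z",np.nanmedian(P[165:180,282:294,2]),np.nanmedian(P[335:355,284:292,2]))
R=[np.pi,0,1.571+.162]; x,y=.4453,.0586
move_l([.4515,-.3766,.30],feed=.25)
movep([x,y,.30],R)
im,P=cloud("wrist"); np.savez("w4.npz",im=im,P=P); cv2.imwrite("pics/w4.png",im[...,::-1])
o=observe();print(o["eef_pos"],o["tcp_rot"],o["opening"],o["time_s"])
v,u=np.mgrid[:420,:560]
m=(abs(P[...,0]-.4562)<.08)&(abs(P[...,1]-.0604)<.1)&(P[...,2]>.022)&(P[...,2]<.036)
print(cv2.minAreaRect((P[m][:,:2]*1000).astype(np.float32)),m.sum())
E
```

```text
ends z 0.10726985874849715 0.10709756033715345
[0.44556784 0.05788241 0.29982403] [-3.14127853e+00  1.60076767e-04  1.73205918e+00] 0.021724851938814214 13.3333
((466.4356994628906, 70.6205062866211), (130.0290985107422, 163.71890258789062), 9.311834335327148) 1759
```

View pics/w4.png

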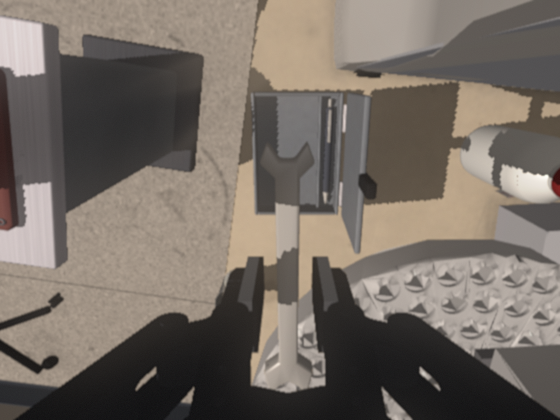

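The wrench is parallel to the case (left edge at column 254, divider near 322). The wrench ends are level, so I lower it.

```bash
python3 - <<'E'
from h import *
x,y=.4448,.0586
print(move_l([x,y,.045],feed=.15,max_force=12),observe()["ft_force"])
print(move_l([x,y,.012],feed=.04,max_force=6),observe()["eef_pos"])
print(move_l([x,y,.001],feed=.015,max_force=3))
o=observe();print(o["eef_pos"],o["ft_force"])
gripper_to(.036); hold(.3)
o=observe();print(o["opening"],o["grasp_force"],o["time_s"])
move_l([x,y,.06],feed=.08)
move_l([x,y,.30],feed=.25)
im,P=cloud("wrist"); np.savez("w5.npz",im=im,P=P); cv2.imwrite("pics/w5.png",im[...,::-1])
a=.162;D=(P-[.4557,.0604,0])@np.array([[np.cos(a),-np.sin(a),0],[np.sin(a),np.cos(a),0],[0,0,1]])
v,u=np.mgrid[:420,:560]
m=(D[...,0]>-.044)&(D[...,0]<.022)&(abs(D[...,1])<.066)&(D[...,2]>.008)&(D[...,2]<.02)
q=D[m];print(m.sum(),q.min(0),q.max(0),np.median(q,0),cv2.minAreaRect((q[:,:2]*1000).astype(np.float32)))
t=(P[...,2]>.15)&(P[...,2]<.19)&(abs(D[...,0]-.055)<.03)&(abs(D[...,1])<.02);q=D[t];print("tab",len(q),q.min(0),q.max(0),np.median(q,0))
t=(D[...,2]>.05)&(D[...,2]<.14)&(abs(D[...,0]-.055)<.03)&(abs(D[...,1])<.08);q=D[t];print("lid",len(q),q.min(0),q.max(0),np.polyfit(q[:,2],q[:,0],1))
E
```

```text
False [-1.07690377  0.03645716 -1.4436127 ]
False [0.44501979 0.05858894 0.01215783]
True
[0.44481896 0.05861368 0.00428271] [-0.61468168 -0.12297297  4.81063095]
0.03635633020114788 0.0 17.3
876 [-0.02257705 -0.06141971  0.00805156] [-0.00029526  0.05993496  0.0145515 ] [-0.0118524   0.00344307  0.01186666] ((-11.417309761047363, -0.788055419921875), (21.668506622314453, 121.3658676147461), 0.34654900431632996)
tab 304 [ 0.05582196 -0.00680978  0.15000726] [0.0654404  0.00690866 0.17199424] [0.05864102 0.00127826 0.16850779]
lid 3529 [ 0.05432028 -0.07301808  0.05000256] [0.06300171 0.07270658 0.13985973] [0.04311791 0.05164062]
```

View pics/w5.png

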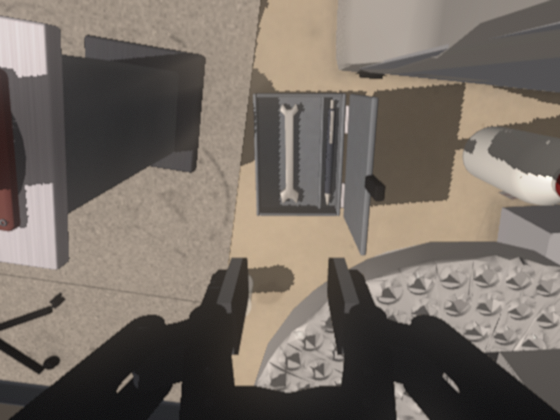

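The wrench lies flat in the front bay at (288,150), about (-11,-1) mm in the case frame. The grey pen is in the back bay and the lid is up with its tab at (374,187). I plan to grip the tab across its 14 mm width and follow the hinge arc, so I check clearances and reach first.

```bash
cat > lid.py <<'E'
from h import *
a=.162; O=np.array([.4557,.0604,0]); ex=np.array([np.cos(a),np.sin(a),0]); ez=np.array([0,0,1.])
H=O+.055*ex+.030*ez
def pose(th,r=.133,tilt=0.,off=0.004):
    # grip point on tab mid-plane (off = height of the tab's mid-plane over hinge plane), tool tilted so the wrist leans to the robot
    g=H+r*(-np.cos(th)*ex+np.sin(th)*ez)+off*(np.sin(th)*ex+np.cos(th)*ez)
    z=np.sin(tilt)*ex-np.cos(tilt)*ez
    return g+.019*z, [np.pi,-tilt,a]
def Rm(rpy):
    from scipy.spatial.transform import Rotation as S; return S.from_euler("xyz",rpy).as_matrix()
E
python3 - <<'E'
from lid import *
A=np.concatenate([np.load(n+".npz")["P"].reshape(-1,3) for n in("w1","w2","w4","scene","top")]);A=A[~np.isnan(A[:,0])]
g=np.array([.515,.07])
r=np.hypot(*(A[:,:2]-g).T)
for lo,hi in((.18,.25),(.25,.35),(.35,.45),(.45,.6)):
    m=(A[:,2]>lo)&(A[:,2]<hi)&(r<.25)&(A[:,0]>.45)
    for nm,s in(("y-",A[:,1]<.04),("mid",(A[:,1]>.03)&(A[:,1]<.11)),("y+",A[:,1]>.11)):
        k=m&s;i=np.argsort(r[k])[3:4];print(lo,nm,r[k][i].round(3),A[k][i].round(3).tolist())
print(Rm([np.pi,-.4,.162])[:,2])
for t in(0,.3,.5,.7): print(t,[inverse_kinematics(*pose(th,tilt=t)) is not None for th in(1.61,1.2,.8,.4,0)])
for th in(1.61,0): print(th,*pose(th),inverse_kinematics(*pose(th)))
E
```

```text
0.18 y- [0.062] [[0.545, 0.016, 0.185]]
0.18 mid [0.078] [[0.582, 0.03, 0.188]]
0.18 y+ [0.095] [[0.507, 0.164, 0.245]]
0.25 y- [0.07] [[0.452, 0.04, 0.307]]
0.25 mid [0.03] [[0.485, 0.076, 0.349]]
0.25 y+ [0.095] [[0.511, 0.165, 0.291]]
0.35 y- [0.085] [[0.574, 0.01, 0.427]]
0.35 mid [0.015] [[0.503, 0.079, 0.382]]
0.35 y+ [0.094] [[0.513, 0.164, 0.384]]
0.45 y- [0.083] [[0.565, 0.004, 0.456]]
0.45 mid [0.041] [[0.474, 0.07, 0.513]]
0.45 y+ [0.097] [[0.495, 0.165, 0.451]]
[ 0.38431956  0.0628102  -0.92106099]
0 [True, True, True, True, True]
0.3 [True, True, True, True, True]
0.5 [True, True, True, False, False]
0.7 [True, True, False, False, False]
1.61 [0.51906896 0.07075653 0.14374103] [3.141592653589793, -0.0, 0.162] [-1.51268244e-02  6.06564385e-02  1.87484129e+00 -4.44089210e-16
  1.20609492e+00  1.39366950e+00]
0 [0.37872128 0.0478192  0.015     ] [3.141592653589793, -0.0, 0.162] [-8.17888488e-02 -7.60594299e-02  2.29545827e+00 -4.44089210e-16
  9.22193812e-01  1.32700748e+00]
```

```bash
python3 - <<'E'
from lid import *
T=.3; r=.135
p,R=pose(1.612,r,T); z=Rm(R)[:,2]
gripper_to(.045)
movep(p-.12*z,R)
print(move_l(p,feed=.08,max_force=6),observe()["eef_pos"]-p)
gripper_to(0.,f_grip=20)
o=observe();f0=np.array(o["ft_force"]);print("grip",o["opening"],o["grasp_force"],f0,o["time_s"])
if .010<o["opening"]<.02:
    for th in np.arange(1.5,-.001,-.1):
        s=move_l(pose(th,r,T)[0],feed=.06,max_force=30)
        o=observe();print(round(th,2),s,(np.array(o["ft_force"])-f0).round(1),round(o["opening"],4))
        if s: break
    print(o["time_s"])
E
```

```text
False [ 3.36596323e-04 -1.60638867e-05  6.39246443e-04]
grip 0.013437775252802304 23.504408597946167 [-1.47344196 -2.62597873  1.72060612] 22.95
1.5 False [ 2.1 -2.7 -0.6] 0.0133
1.4 False [ 1.9 -2.3 -0.3] 0.014
1.3 False [ 2.4 -3.1 -1.7] 0.0135
1.2 False [ 1.3 -3.  -1. ] 0.0132
1.1 False [ 2.2 -3.1 -0.9] 0.0136
1.0 False [ 1.6 -3.  -1.6] 0.0133
0.9 False [ 1.3 -3.  -1. ] 0.0135
0.8 False [ 1.7 -3.9 -1.5] 0.0133
0.7 False [ 4.2 -3.3 -3.4] 0.0135
0.6 False [ 6.7 -4.  -5.7] 0.0131
0.5 False [ 7.4 -3.7 -4.1] 0.0136
0.4 False [ 6.4 -3.5 -4.9] 0.0136
0.3 False [ 6.6 -3.7 -4. ] 0.0132
0.2 False [ 6.6 -2.6 -3.9] 0.0134
0.1 False [ 6.2 -4.2 -3.6] 0.0137
-0.0 True [-6.6  1.4 12.9] 0.0133
28.925
```

```bash
python3 - <<'E'
from lid import *
o=observe();R=pose(0,.135,.3)[1];z=Rm(R)[:,2];p=np.array(o["eef_pos"]);print(p-pose(0,.135,.3)[0],o["ft_force"])
gripper_to(.045); move_l(p-.15*z,feed=.12)
movep([.40,-.02,.36],[np.pi,0,1.571+.162])
im,P=cloud("wrist"); cv2.imwrite("pics/w6.png",im[...,::-1])
D=(P-O)@np.array([ex,np.cross(ez,ex),ez]).T
m=(abs(D[...,0])<.048)&(abs(D[...,1])<.07)&(D[...,2]<.1)
q=D[m];c=np.linalg.lstsq(np.c_[q[:,:2],np.ones(len(q))],q[:,2],rcond=None)[0];print("lid plane",c,len(q)); print(observe()["time_s"])
E
```

```text
[-3.71722792e-05 -3.11931431e-04 -1.59818915e-04] [-8.04192769 -1.23739886 14.64161358]
lid plane [0.0014021  0.00023252 0.03644344] 8883
32.1833
```

View pics/w6.png

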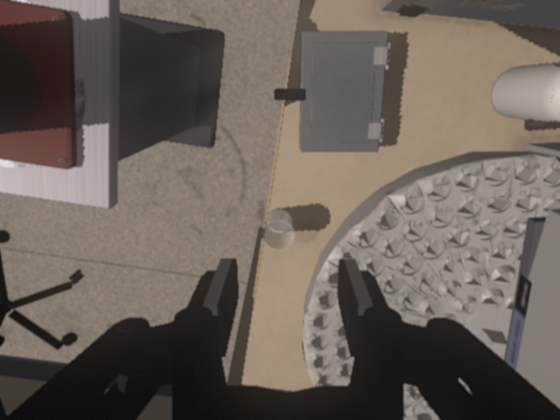

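The lid is flat and shut at (345,92), with its plane slope at 0.001 rad. The beaker is still at (279,228) and the robot is clear, so I hand in.

```bash
python3 -c "
from plant import *
hold(.3);print(job_done())"
```

```text
the job is handed in; nothing more can be done
None
```

The wrench is lying flat in the front bay, the lid was lowered gently and measures fully closed, and the job is handed in; I did not re-measure the black pen or timer after the start, but nothing touched them as far as I could see.

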